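# Seat a filter holder and clamp it with the wing knob

## Task

Push the upright filter holder along its guide until its panel is fully home against both stop pins, without ramming it. Then turn the winged knob on the portal clockwise, its wings and your fingers passing close behind the holder's panel, until the pad below has bitten and clamps the holder firmly but is not overtightened. Let go without shifting the holder, and leave the things around it where they are.

Things in the scene. Friction and masses are not known exactly. Their poses are not given: they have to be found in the camera images.
- guide: aluminium guide bolted to the table: base plate 170x80 mm, 5 mm thick, and two low rails (16 mm high, 72 mm long) with the holder's tongue between them; 1 mm side play. Origin on the table right below the knob's axis; +x is the direction in which the holder is pushed in, z up
- end_stop: two steel pins, 7 mm thick, standing 20 mm out of the portal's near side, 29 mm either side of the middle, 30 mm above the table: the panel's inner face must meet their ends, 34 mm before the knob's axis. Origin and axes as the guide. More than 25 N on them is ramming; the holder slides with only 1 to 5 N
- clamp: dark steel portal over the guide (78 mm across it, 32 mm along it, top at 54 mm, boss under the knob 58 mm) with the knob on top and below it a sprung pad 18 mm wide that comes down on the tongue as the knob turns. Origin and axes as the guide. The pad's force on the holder: firm is 8 to 26 N, best 16 N; over 26 N is overtightened
- wing_knob (a joint): knob angle, rad, 0 to 1.9, clockwise from above (tightening) is +; starts at 0 to 0.15. The pad meets the tongue somewhere from 0.3 to 1.2, set differently each time and not visible; then its force rises about 45 N per rad, so 0.35 rad more is right. Turning takes a steady 0.18 N m (friction), and after the touch 0.3 N m per rad on top. Stays where left
- knob_wings (a point): centre of the black winged knob on its vertical axis, 82 mm above the table. The wings are an upright bar 54 mm long along this x axis, 9 mm thick along y, from 66 to 84 mm height (92 mm at the ears), on a 9 mm stem. At angle 0 x is 0.35 rad anticlockwise of the guide's +x. With the holder home its panel is 34 mm from the axis, 7 mm off the wing tips
- filter_holder: loose aluminium holder, 0.2 to 0.4 kg: tongue 36 mm wide in the guide, and across its near end an upright panel 66 mm wide, 8 mm thick, top 82 mm above the table, with a round dark filter; a heel block behind its foot. Origin 5 mm above the table, 34 mm beyond the panel's inner face; x into the guide. Home: origin on the knob's axis; starts 18 to 42 mm short
- heel_face (a point): middle of the outer face (away from the knob) of the heel block, 25 mm above the table: the place to push. The block is 50 mm wide, its top 37 mm above the table, and stands 20 mm out from the panel's outer face. Fully home this point is at x = -62 mm in the guide's frame
- post_holder_a: black post holder with a thumb screw, 61 mm tall, standing beside the guide (bystander, origin under its middle)
- fork_a: black slotted clamping fork, 78x32x13 mm, lying beside the guide (bystander)
- caliper: digital caliper, 200 mm long, lying on the table (bystander)
- lens_tube: black lens tube, 30 mm across, 45 mm tall, standing (bystander)
- post_holder_b: taller black post holder, 86 mm, standing farther back (bystander)
There are look-alikes about, which are no part of the job. What is shaped like the clamp but orange or turquoise is not meant.

How it is judged (in metres and radians):
On the way, in this order (a step that is already met when the one before it is completed fails the run):
1. the holder is fully home against the stop pins (within 2 mm), not yet clamped (x of heel_face in the frame of guide between -0.064 and -0.06 m and contact force between clamp and filter_holder below 1 N), for 0.2 s.
2. still home, and clamped by the knob's pad with 8 to 26 N (x of heel_face in the frame of guide between -0.064 and -0.06 m and contact force between clamp and filter_holder above 8 N), for 0.2 s.
At the end, for the whole second after the job is handed in: the holder is at rest, within 2 mm of fully home along the guide, clamped by the pad with 8 to 26 N, and knob and holder are let go (all of step 2 and contact force between clamp and filter_holder below 26 N and contact force between the fingers and clamp below 0.2 N and contact force between the fingers and filter_holder below 0.2 N and linear speed of filter_holder below 0.01 m/s); the robot touches nothing.
It fails at once if the clamp is overtightened: the pad presses on the holder with more than 26 N (contact force between clamp and filter_holder above 26 N).
It fails at once if the holder is rammed against the stop pins with more than 25 N (contact force between end_stop and filter_holder above 25 N).
It fails at once if a bystander (post holders, fork, caliper, lens tube) is moved by more than 15 mm (distance of any of post_holder_a, fork_a, caliper, lens_tube, post_holder_b from where it was at the start of the episode above 0.015 m).
It also fails if it takes over 64 s, if anything falls off the work surface, if the arm or the gripper's body presses on something with over 40 N, if the wrist force passes 120 N, or if a joint passes its speed limit or range.

## Robot

A 6-joint arm with a two-finger parallel gripper is mounted at the origin on a cart in front of the work surface, level with it; the furniture and walls round the work are solid. World frame = base frame: x ahead of the robot, y to its left, z up, the work surface at z = 0. Lengths are in mm, angles in rad, forces in N, time in s.
With the tool pointing down it reaches from about 275 to 750 mm from the base axis. Payload 10.2 kg.
Tool frame: the origin (TCP) lies at the very end of the fingers, on their centre line; the grasp point (between the pads) lies manip.grasp_offset behind it (manip.grasp_offset is the distance from the TCP to the grasp point, in mm); z points along the fingers, y is the direction in which the jaws open and shut (so a half turn about z gives the same grasp; the last joint's range is limited). The gripper opens to 85 mm and grips with 20 to 120 N. Pads are 22 mm wide; open, the fingers measure 114 mm over their backs; the gripper's body (76 mm by 85 mm) begins 54 mm behind the grasp point. The pads swing forward as they close: fully open they stand 13 mm farther back than shut.
Start: joints at [-1.488, 0.313, 1.498, -0, 1.331, -0.223], TCP at [158.042, -500.654, 231.294] pointing down, gripper open.
Joint ranges: [-2.94, 2.94], [-0.97, 2.17], [0.19, 2.56], [-1.23, 4.37], [0.02, 3.11], [-2.88, 2.88]. Speed limits (rad/s): [2.39, 2.39, 3.01, 3.14, 3.14, 3.14].

## Interface

Orientations are given as a unit quaternion [x, y, z, w].
In Python, from bench import manip, vision gives the robot as it stands.
- The arm moves only by the tool apply_moves, never from a script. Its argument "plan" is a list of rows, each an object of numbers: "x", "y", "z": the shift along the tool's x, y, z in mm; "rx", "ry", "rz": the turn, a rotation vector about the tool's x, y, z in rad; "claw": the opening, from 0 (shut) to 1 (fully open). A call has 1 to 8 rows; each row shifts and turns the commanded pose from where the row before left it, along the tool's axes as they then stand; what a row does not reach is not made up. A row lasts 1/8 s, in which the tool goes at most 62.5 mm and 10.7 degrees, less where a joint would pass 70% of its speed; a pose out of reach is approached as far as the arm can. A call with a gripper value outside its range is refused whole. The fingers move at their own pace and stop on an object; "squeeze" is the grip in N (left out, the last holds). Time passes only in rows, so rows that do not move let the fingers close. It gives the time, the measured TCP pose, the force and the opening at its end, in the units of the state.
- manip.read_state(): the state, without advancing time (a new reading comes with each control period).
- vision.grab_frame(name): name is "side" or "top" or "wrist"; returns the picture (420x560x3 uint8, blue, green, red); there is no depth.
- vision.get_calibration(name): a dict with "fx", "fy", "cx", "cy" (pixels), "extrinsics" (4x4, takes a point from camera to world coordinates). Camera axes: x right, y down, z forward; pixel columns grow to the right and rows downward; lengths in mm; the calibration is good to about 2 mm. A picture is of the moment at which its call begins: read the wrist's pose just before it. get_calibration takes no time and is no camera call; for the wrist camera it gives the pose at the moment of the call.
- manip.finish_job(): hands the job in, once; it reports no verdict.
The state is a dict: "time": time; "q": joint angles; "qvel": joint speeds; "joint_efforts": joint torques, N m; "eef_pos": TCP position; "eef_rot": TCP orientation; "contact_force": force on the tool from outside, world axes, zero at the start; "torque": the same for the moment, N m; "gripper_width": finger opening in mm.
Only numpy, scipy, OpenCV 4.12 (cv2) and the standard library are available. Lean on these libraries where they do the work, as an engineer would, in place of code of your own. Each camera call takes 0.05 s, during which the arm holds its last target.

## Working session

There is one attempt and no reset: what is moved stays moved. The work goes in short steps, Python scripts to look and compute and a tool call to move; the robot and the scene stay as the last step left them, time stands still between calls to the robot, and variables do not carry over. Pictures are saved under pics/ and viewed, and the job is handed in when it is done.

Besides the shell and the picture viewer there is one more tool, called after "Call:" as name([rows], argument=value, ...), one row to a line, values as JSON. apply_moves: Moves the arm, as the interface text tells. Its arguments: {"type":"object","properties":{"plan":{"type":"array","items":{"type":"object","properties":{"x":{"type":"number"},"y":{"type":"number"},"z":{"type":"number"},"rx":{"type":"number"},"ry":{"type":"number"},"rz":{"type":"number"},"claw":{"type":"number"}}}},"squeeze":{"type":"number"}},"required":["plan"]}

```bash
ls; mkdir -p pics; python3 - <<'E'
from bench import manip, vision
import cv2
print(manip.read_state(), manip.grasp_offset)
for n in ("side","top","wrist"):
    c=vision.get_calibration(n); print(n,c)
    cv2.imwrite(f"pics/{n}0.png",vision.grab_frame(n))
E
```

```text
pics
{'time': 0.0, 'q': array([-1.48839975e+00,  3.13462095e-01,  1.49843711e+00,  6.18153200e-06,
        1.33098718e+00, -2.23389158e-01]), 'qvel': array([-0.00028806,  0.00010003,  0.00012521, -0.00127009, -0.00232425,
        0.00075737]), 'joint_efforts': array([-9.18472360e-04, -4.12266111e+01, -2.59744012e+01, -2.57934053e-04,
        4.08306776e-03, -7.87425506e-06]), 'eef_pos': array([ 158.02130481, -500.38841976,  230.728873  ]), 'eef_rot': array([ 9.88334542e-01,  1.52297129e-01,  4.85583640e-05, -6.45049067e-04]), 'contact_force': array([0.48552504, 0.22656426, 0.64858732]), 'torque': array([ 0.02553075, -0.01346545,  0.03392781]), 'gripper_width': 85.22682712310106} 18.700000000000003
side {'fx': 456.914456897662, 'fy': 456.914456897662, 'cx': 284.5992832283985, 'cy': 210.93582918290028, 'extrinsics': array([[ 9.50863862e-01, -1.16994783e-01,  2.86653338e-01,
         2.57923891e+02],
       [-3.09501502e-01, -3.83615334e-01,  8.70085109e-01,
        -1.10998828e+03],
       [ 8.16919739e-03, -9.16052125e-01, -4.00976019e-01,
         5.09877732e+02],
       [ 0.00000000
[... 297 characters left out ...]
1,  3.26017522e-04, -6.42804562e-03,
        -2.03530419e+02],
       [ 6.27185885e-03, -1.74959400e-01, -9.84555672e-01,
         1.22697465e+03],
       [ 0.00000000e+00,  0.00000000e+00,  0.00000000e+00,
         1.00000000e+00]])}
wrist {'fx': 319.30126320684934, 'fy': 319.30126320684934, 'cx': 278.46713464249905, 'cy': 210.1951935574751, 'extrinsics': array([[ 3.00217594e-01, -9.10958428e-01, -2.82885382e-01,
         2.29774864e+02],
       [-9.53870616e-01, -2.86865432e-01, -8.85385392e-02,
        -4.78298209e+02],
       [-4.95108841e-04,  2.96416881e-01, -9.55058526e-01,
         3.73540958e+02],
       [ 0.00000000e+00,  0.00000000e+00,  0.00000000e+00,
         1.00000000e+00]])}
```

View pics/side0.png

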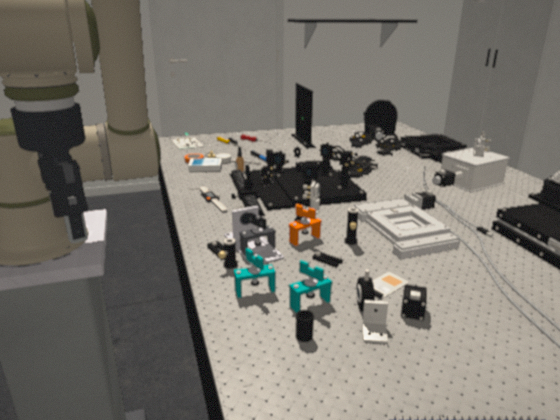

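View pics/top0.png

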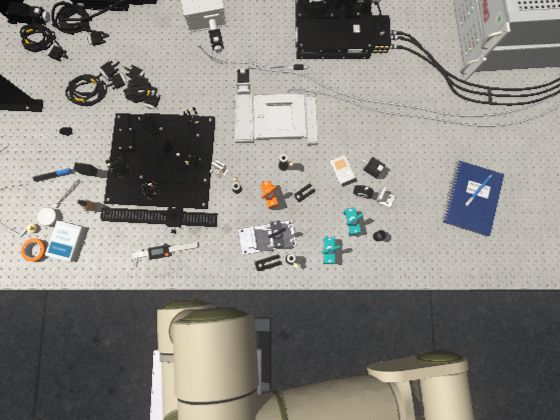

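View pics/wrist0.png

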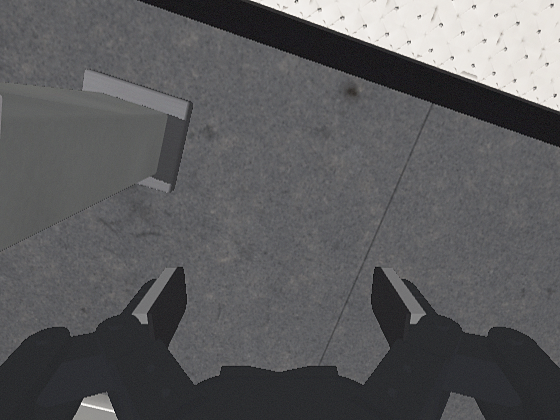

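```bash
python3 - <<'E'
import cv2
a=cv2.imread("pics/top0.png")[205:285,225:315]
cv2.imwrite("pics/topz.png",cv2.resize(a,None,fx=7,fy=7,interpolation=cv2.INTER_CUBIC))
a=cv2.imread("pics/side0.png")[170:300,195:335]
cv2.imwrite("pics/sidez.png",cv2.resize(a,None,fx=4.5,fy=4.5,interpolation=cv2.INTER_CUBIC))
E
```

```text
(no output)
```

View pics/topz.png

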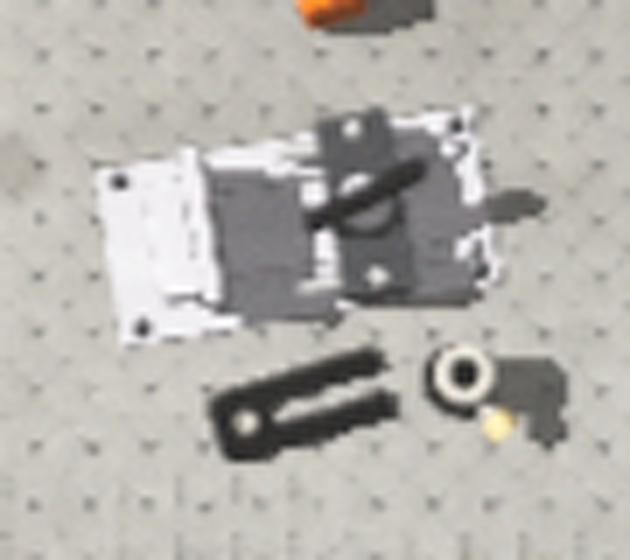

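View pics/sidez.png

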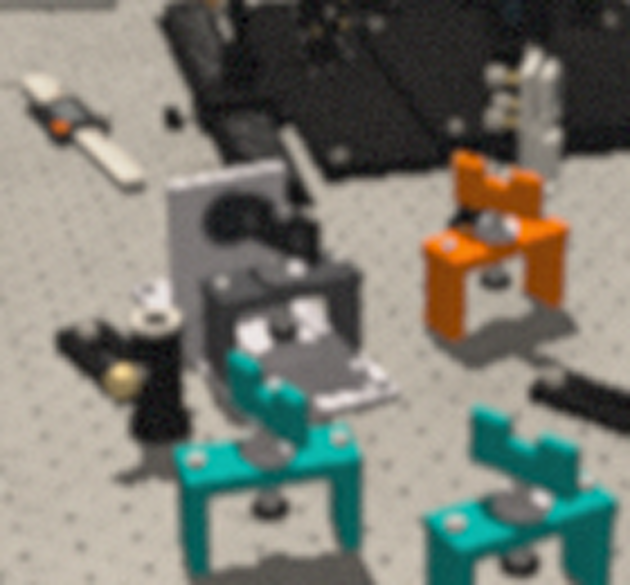

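```bash
cat > h.py <<'E'
import numpy as np
from bench import manip, vision
def ray(n,u,v,c=None):
    c=c or vision.get_calibration(n); E=np.array(c["extrinsics"])
    d=E[:3,:3]@np.array([(u-c["cx"])/c["fx"],(v-c["cy"])/c["fy"],1]); return E[:3,3],d
def onz(n,u,v,z,c=None):
    o,d=ray(n,u,v,c); return o+d*(z-o[2])/d[2]
def proj(n,p,c=None):
    c=c or vision.get_calibration(n); E=np.array(c["extrinsics"])
    q=E[:3,:3].T@(np.array(p)-E[:3,3]); return np.array([c["fx"]*q[0]/q[2]+c["cx"],c["fy"]*q[1]/q[2]+c["cy"]])
E
python3 - <<'E'
from h import *
z=lambda u,v:(225+u/7-.0,205+v/7)
for nm,u,v,h in [("knob",368,190,84),("s1",352,130,54),("s2",378,275,54),("tipL",305,222,84),("tipR",428,162,84),("bp1",97,172,5),("bp2",125,345,5),("bp3",468,108,5),("bp4",500,285,5),("panel top far",190,150,82),("panel top near",215,300,82),("post",463,373,61),("forkL",212,430,10),("forkR",398,400,10)]:
    print(nm,onz("top",*z(u,v),h).round(1))
E
```

```text
knob [ 490.6 -210.1   84. ]
s1 [ 520.  -203.5   54. ]
s2 [ 457.8 -214.5   54. ]
tipL [ 477.3 -183.9   84. ]
tipR [ 502.4 -235.2   84. ]
bp1 [508.  -89.8   5. ]
bp2 [ 431.3 -103.4    5. ]
bp3 [ 536.7 -255.4    5. ]
bp4 [ 457.5 -269.     5. ]
panel top far [ 507.7 -135.7   82. ]
panel top near [ 445.1 -146.7   82. ]
post [ 416.  -250.1   61. ]
forkL [ 394.  -142.3   10. ]
forkR [ 406.9 -223.6   10. ]
```

Call:
apply_moves([
  {"x": 25, "y": -15, "z": 0, "claw": 0},
  {"x": 50, "y": -30, "z": 4},
  {"x": 50, "y": -30, "z": 4},
  {"x": 50, "y": -30, "z": 4},
  {"x": 50, "y": -30, "z": 4},
  {"x": 50, "y": -30, "z": 4},
  {"x": 50, "y": -30, "z": 4},
  {"x": 50, "y": -30, "z": 4},
])

```text
invalid input
```

Call:
apply_moves([
  {"x": 38, "y": -23, "z": 2, "rz": -0.1},
  {"rz": -0.18},
  {"rz": -0.18},
  {"rz": -0.18},
  {"rz": -0.18},
  {"rz": -0.18},
  {"rz": -0.18},
  {"rz": -0.18},
])

```text
invalid input
```

```bash
cat >> h.py <<'E'
from scipy.spatial.transform import Rotation as R
def st():
    s=manip.read_state(); M=R.from_quat(s["eef_rot"]).as_matrix()
    print("t",round(s["time"],2),"pos",s["eef_pos"].round(1),"yawx",round(float(np.degrees(np.arctan2(M[1,0],M[0,0]))),2),"zax",M[:,2].round(4),"F",s["contact_force"].round(2),"T",s["torque"].round(3),"w",round(s["gripper_width"],1),"q",s["q"].round(2)); return s,M
E
python3 - <<'E'
from h import *
import cv2,pickle
st()
c=vision.get_calibration("wrist"); f=vision.grab_frame("wrist"); cv2.imwrite("pics/w1.png",f); pickle.dump(c,open("c1.pkl","wb"))
E
```

```text
t 0.15 pos [ 158.  -500.4  230.9] yawx 17.52 zax [-1.e-04  1.e-03 -1.e+00] F [-0.51 -0.16 -0.27] T [-0.045 -0.007 -0.003] w 85.4 q [-1.49  0.31  1.5   0.    1.33 -0.22]
```

View pics/w1.png

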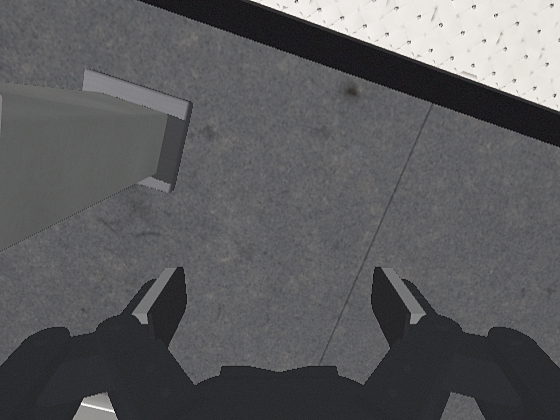

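Call:
apply_moves([
  {"x": 25, "y": -15, "z": 0, "rx": 0, "ry": 0, "rz": 0, "claw": 0},
  {"x": 50, "y": -30, "z": 4, "rx": 0, "ry": 0, "rz": 0, "claw": 0},
  {"x": 50, "y": -30, "z": 4, "rx": 0, "ry": 0, "rz": 0, "claw": 0},
  {"x": 50, "y": -30, "z": 4, "rx": 0, "ry": 0, "rz": 0, "claw": 0},
  {"x": 50, "y": -30, "z": 4, "rx": 0, "ry": 0, "rz": 0, "claw": 0},
  {"x": 50, "y": -30, "z": 4, "rx": 0, "ry": 0, "rz": 0, "claw": 0},
  {"x": 50, "y": -30, "z": 4, "rx": 0, "ry": 0, "rz": 0, "claw": 0},
  {"x": 50, "y": -30, "z": 4, "rx": 0, "ry": 0, "rz": 0, "claw": 0},
])

```text
time: 1.2
eef_pos: [448.9, -171.6, 203.2]
eef_rot: [0.988, 0.152, 0.0, 0.0]
contact_force: [0.4, -0.4, 0.5]
gripper_width: 0.0
```

Call:
apply_moves([
  {"x": 37, "y": -23, "z": 0, "rx": 0, "ry": 0, "rz": 0, "claw": 0},
  {"x": 0, "y": 0, "z": 0, "rx": 0, "ry": 0, "rz": -0.18, "claw": 0},
  {"x": 0, "y": 0, "z": 0, "rx": 0, "ry": 0, "rz": -0.18, "claw": 0},
  {"x": 0, "y": 0, "z": 0, "rx": 0, "ry": 0, "rz": -0.18, "claw": 0},
  {"x": 0, "y": 0, "z": 0, "rx": 0, "ry": 0, "rz": -0.18, "claw": 0},
  {"x": 0, "y": 0, "z": 0, "rx": 0, "ry": 0, "rz": -0.18, "claw": 0},
  {"x": 0, "y": 0, "z": 0, "rx": 0, "ry": 0, "rz": -0.18, "claw": 0},
  {"x": 0, "y": 0, "z": 0, "rx": 0, "ry": 0, "rz": -0.18, "claw": 0},
])

```text
time: 2.2
eef_pos: [476.2, -140.1, 203.2]
eef_rot: [0.707, 0.707, -0.0, -0.0]
contact_force: [0.0, 0.3, 0.2]
gripper_width: -0.1
```

Call:
apply_moves([
  {"x": 0, "y": 0, "z": 0, "rx": 0, "ry": 0, "rz": -0.17, "claw": 0},
  {"x": 0, "y": 0, "z": 0, "rx": 0, "ry": 0, "rz": 0, "claw": 0},
])

```text
time: 2.45
eef_pos: [476.2, -140.1, 203.2]
eef_rot: [0.647, 0.762, -0.0, -0.0]
contact_force: [0.2, -0.4, -0.4]
gripper_width: 0.1
```

```bash
python3 - <<'E'
from h import *
import cv2,pickle
st()
c=vision.get_calibration("wrist"); f=vision.grab_frame("wrist"); cv2.imwrite("pics/w2.png",f); pickle.dump(c,open("c2.pkl","wb"))
E
```

```text
t 2.45 pos [ 476.2 -140.1  203.2] yawx 99.36 zax [-2.e-04  1.e-04 -1.e+00] F [ 0.16 -0.4  -0.36] T [-0.054 -0.038 -0.005] w 0.1 q [-0.52  0.27  1.62  0.    1.24 -0.69]
```

View pics/w2.png

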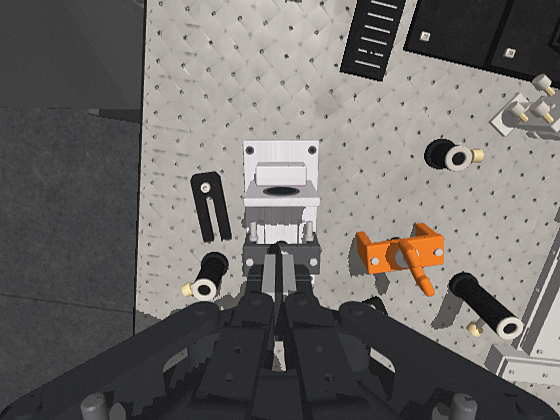

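```bash
python3 - <<'E'
from h import *
import cv2,pickle
f=cv2.imread("pics/w2.png")
cv2.imwrite("pics/w2z.png",cv2.resize(f[120:290,200:360],None,fx=3.5,fy=3.5,interpolation=cv2.INTER_CUBIC))
E
```

```text
(no output)
```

View pics/w2z.png

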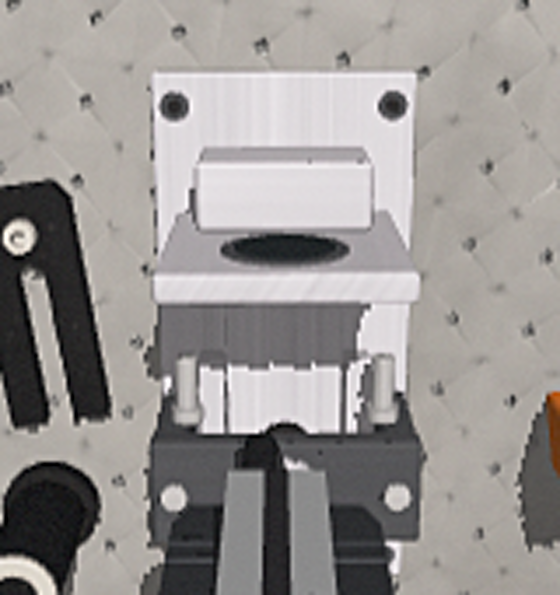

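```bash
python3 - <<'E'
from h import *
import pickle
c=pickle.load(open("c2.pkl","rb"))
P={}
for nm,u,v,h in [("pl1",152,72,5),("pl2",416,72,5),("heelL",196,163,37),("heelR",373,163,37),("panOL",163,272,82),("panOR",410,272,82),("panIL",155,301,82),("panIR",418,301,82),("pinL",187,356,32),("pinR",384,356,32),("s1",174,498,54),("s2",397,498,54),("porL",157,435,54),("porR",420,437,54)]:
    P[nm]=onz("w",200+u/3.5,120+v/3.5,h,c); print(nm,P[nm].round(1))
for a,b in [("pl1","pl2"),("heelL","heelR"),("panIL","panIR"),("pinL","pinR"),("s1","s2"),("porL","porR")]:
    d=P[b]-P[a]; print(a,np.linalg.norm(d).round(1),np.degrees(np.arctan2(d[1],d[0])).round(2),((P[a]+P[b])/2).round(1))
E
```

```text
pl1 [ 431.9 -101.1    5. ]
pl2 [509.8 -88.3   5. ]
heelL [ 450.1 -120.4   37. ]
heelR [ 498.6 -112.5   37. ]
panOL [ 447.9 -140.3   82. ]
panOR [ 507.5 -130.5   82. ]
panIL [ 447.  -147.9   82. ]
panIR [ 510.9 -137.4   82. ]
pinL [ 455.4 -178.8   32. ]
pinR [ 513.3 -169.3   32. ]
s1 [ 458.3 -214.5   54. ]
s2 [ 521.7 -204.    54. ]
porL [ 450.9 -195.8   54. ]
porR [ 524.5 -184.3   54. ]
pl1 79.0 9.32 [470.9 -94.7   5. ]
heelL 49.1 9.32 [ 474.4 -116.4   37. ]
panIL 64.8 9.33 [ 478.9 -142.7   82. ]
pinL 58.6 9.33 [ 484.3 -174.1   32. ]
s1 64.2 9.34 [ 490.  -209.2   54. ]
porL 74.4 8.86 [ 487.7 -190.    54. ]
```

Call:
apply_moves([
  {"x": 47, "y": 2.5, "z": 0, "rx": 0, "ry": 0, "rz": 0, "claw": 0},
  {"x": 0, "y": 0, "z": 40, "rx": 0, "ry": 0, "rz": 0, "claw": 0},
  {"x": 0, "y": 0, "z": 50, "rx": 0, "ry": 0, "rz": 0, "claw": 0},
  {"x": 0, "y": 0, "z": 40, "rx": 0, "ry": 0, "rz": 0, "claw": 0},
  {"x": 0, "y": 0, "z": 25, "rx": 0, "ry": 0, "rz": 0, "claw": 0},
  {"x": 0, "y": 0, "z": 0, "rx": 0, "ry": 0, "rz": 0, "claw": 0},
])

```text
time: 3.25
eef_pos: [470.2, -93.0, 47.1]
eef_rot: [0.647, 0.762, -0.0, -0.002]
contact_force: [0.4, -0.3, 0.7]
gripper_width: 0.2
```

```bash
python3 - <<'E'
from h import *
import cv2
st()
f=vision.grab_frame("wrist");g=vision.grab_frame("side"); cv2.imwrite("pics/w3.png",f)
cv2.imwrite("pics/s3.png",cv2.resize(g[170:300,195:335],None,fx=4,fy=4,interpolation=cv2.INTER_CUBIC))
E
```

```text
t 3.25 pos [470.2 -93.   47.1] yawx 99.3 zax [-0.0031  0.0015 -1.    ] F [ 0.4  -0.25  0.74] T [-0.006  0.007 -0.025] w 0.2 q [-0.44  0.46  1.84  0.    0.85 -0.6 ]
```

View pics/w3.png

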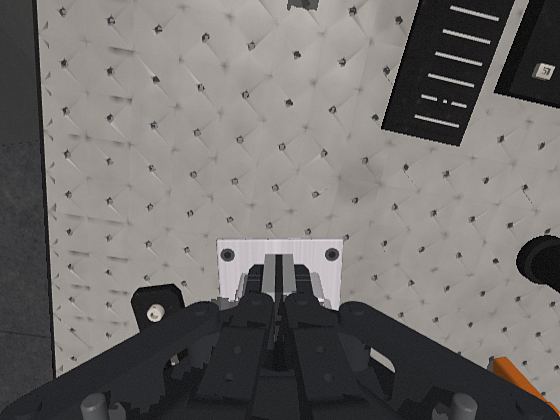

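View pics/s3.png

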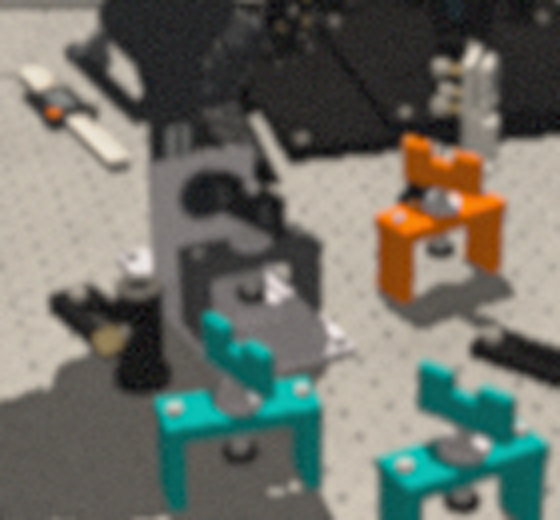

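Call:
apply_moves([
  {"x": 0, "y": 0, "z": 15, "rx": 0, "ry": 0, "rz": 0, "claw": 0},
  {"x": 0, "y": 0, "z": 9, "rx": 0, "ry": 0, "rz": 0, "claw": 0},
  {"x": -5, "y": 0, "z": 0, "rx": 0, "ry": 0, "rz": 0, "claw": 0},
  {"x": -3, "y": 0, "z": 0, "rx": 0, "ry": 0, "rz": 0, "claw": 0},
  {"x": -2, "y": 0, "z": 0, "rx": 0, "ry": 0, "rz": 0, "claw": 0},
  {"x": -2, "y": 0, "z": 0, "rx": 0, "ry": 0, "rz": 0, "claw": 0},
  {"x": -2, "y": 0, "z": 0, "rx": 0, "ry": 0, "rz": 0, "claw": 0},
  {"x": -2, "y": 0, "z": 0, "rx": 0, "ry": 0, "rz": 0, "claw": 0},
])

```text
time: 4.35
eef_pos: [473.6, -108.8, 24.5]
eef_rot: [0.646, 0.763, 0.0, -0.0]
contact_force: [-0.5, 5.4, 4.5]
gripper_width: -0.0
```

```bash
python3 - <<'E'
from h import *
st()
E
```

```text
t 4.35 pos [ 473.6 -108.8   24.5] yawx 99.45 zax [-2.e-04  7.e-04 -1.e+00] F [-0.53  5.41  4.5 ] T [0.847 0.112 0.026] w -0.0 q [-0.47  0.51  1.83  0.    0.8  -0.63]
```

Call:
apply_moves([
  {"x": -2, "y": 0, "z": 0, "rx": 0, "ry": 0, "rz": 0, "claw": 0},
  {"x": -2, "y": 0, "z": 0, "rx": 0, "ry": 0, "rz": 0, "claw": 0},
  {"x": -2, "y": 0, "z": 0, "rx": 0, "ry": 0, "rz": 0, "claw": 0},
  {"x": -2, "y": 0, "z": 0, "rx": 0, "ry": 0, "rz": 0, "claw": 0},
])

```text
time: 4.85
eef_pos: [474.9, -116.7, 24.5]
eef_rot: [0.646, 0.763, 0.0, -0.0]
contact_force: [-1.2, 5.1, 4.8]
gripper_width: -0.0
```

```bash
python3 - <<'E'
from h import *
import cv2
st()
g=vision.grab_frame("side");f=vision.grab_frame("top")
a=cv2.resize(g[170:300,195:335],None,fx=4,fy=4,interpolation=cv2.INTER_CUBIC)
cv2.imwrite("pics/s4.png",a)
E
```

```text
t 4.85 pos [ 474.9 -116.7   24.5] yawx 99.46 zax [-2.e-04  7.e-04 -1.e+00] F [-1.19  5.05  4.82] T [ 0.808  0.163 -0.004] w -0.0 q [-0.48  0.51  1.82  0.    0.81 -0.65]
```

View pics/s4.png

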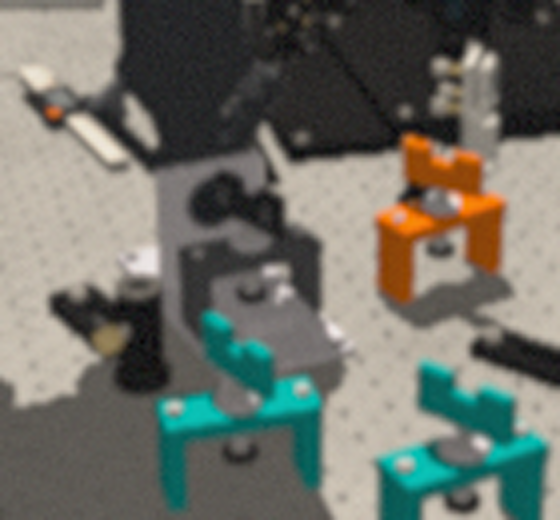

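Call:
apply_moves([
  {"x": 0, "y": 0, "z": -1, "rx": 0, "ry": 0, "rz": 0, "claw": 0},
  {"x": 0, "y": 0, "z": -0.5, "rx": 0, "ry": 0, "rz": 0, "claw": 0},
  {"x": -1, "y": 0, "z": 0, "rx": 0, "ry": 0, "rz": 0, "claw": 0},
  {"x": -1, "y": 0, "z": 0, "rx": 0, "ry": 0, "rz": 0, "claw": 0},
])

```text
time: 5.45
eef_pos: [475.2, -119.1, 25.7]
eef_rot: [0.646, 0.763, -0.0, -0.0]
contact_force: [-0.4, 1.3, -2.0]
gripper_width: -0.1
```

```bash
python3 - <<'E'
from h import *
st()
E
```

```text
t 5.45 pos [ 475.2 -119.1   25.7] yawx 99.45 zax [-2.e-04  0.e+00 -1.e+00] F [-0.43  1.27 -1.98] T [0.26  0.044 0.032] w -0.1 q [-0.49  0.51  1.82 -0.    0.81 -0.65]
```

Call:
apply_moves([
  {"x": -2, "y": 0, "z": 0, "rx": 0, "ry": 0, "rz": 0, "claw": 0},
  {"x": -2, "y": 0, "z": 0, "rx": 0, "ry": 0, "rz": 0, "claw": 0},
  {"x": -2, "y": 0, "z": 0, "rx": 0, "ry": 0, "rz": 0, "claw": 0},
  {"x": -2, "y": 0, "z": 0, "rx": 0, "ry": 0, "rz": 0, "claw": 0},
  {"x": -2, "y": 0, "z": 0, "rx": 0, "ry": 0, "rz": 0, "claw": 0},
  {"x": -2, "y": 0, "z": 0, "rx": 0, "ry": 0, "rz": 0, "claw": 0},
])

```text
time: 6.2
eef_pos: [477.3, -131.0, 25.8]
eef_rot: [0.646, 0.763, 0.0, 0.0]
contact_force: [-0.1, 0.8, -0.6]
gripper_width: 0.2
```

```bash
python3 - <<'E'
from h import *
st()
E
```

```text
t 6.2 pos [ 477.3 -131.    25.8] yawx 99.45 zax [ 0. -0. -1.] F [-0.11  0.78 -0.63] T [0.212 0.026 0.006] w 0.2 q [-0.51  0.52  1.81 -0.    0.82 -0.67]
```

Force is now ~1 N (plain sliding). About 6 mm left; small steps.

Call:
apply_moves([
  {"x": -1, "y": 0, "z": 0, "rx": 0, "ry": 0, "rz": 0, "claw": 0},
  {"x": -1, "y": 0, "z": 0, "rx": 0, "ry": 0, "rz": 0, "claw": 0},
  {"x": -1, "y": 0, "z": 0, "rx": 0, "ry": 0, "rz": 0, "claw": 0},
])

```text
time: 6.58
eef_pos: [477.7, -133.8, 25.8]
eef_rot: [0.646, 0.763, -0.0, -0.0]
contact_force: [-0.6, 2.4, -1.1]
gripper_width: 0.2
```

Call:
apply_moves([
  {"x": -0.7, "y": 0, "z": 0, "rx": 0, "ry": 0, "rz": 0, "claw": 0},
  {"x": -0.7, "y": 0, "z": 0, "rx": 0, "ry": 0, "rz": 0, "claw": 0},
])

```text
time: 6.82
eef_pos: [477.9, -135.1, 25.8]
eef_rot: [0.646, 0.763, 0.0, -0.0]
contact_force: [-1.5, 3.7, 1.1]
gripper_width: -0.3
```

Call:
apply_moves([
  {"x": -0.7, "y": 0, "z": 0, "rx": 0, "ry": 0, "rz": 0, "claw": 0},
  {"x": -0.7, "y": 0, "z": 0, "rx": 0, "ry": 0, "rz": 0, "claw": 0},
])

```text
time: 7.08
eef_pos: [477.8, -135.2, 25.8]
eef_rot: [0.647, 0.763, 0.001, -0.001]
contact_force: [-0.8, 13.2, 4.7]
gripper_width: 0.0
```

Call:
apply_moves([
  {"x": 0, "y": 0, "z": 0, "rx": 0, "ry": 0, "rz": 0, "claw": 0},
  {"x": 0, "y": 0, "z": 0, "rx": 0, "ry": 0, "rz": 0, "claw": 0},
])

```text
time: 7.32
eef_pos: [477.8, -135.2, 25.8]
eef_rot: [0.646, 0.763, 0.001, -0.001]
contact_force: [-0.6, 10.8, 4.0]
gripper_width: -0.0
```

Call:
apply_moves([
  {"x": 3, "y": 0, "z": 0, "rx": 0, "ry": 0, "rz": 0, "claw": 0},
  {"x": 10, "y": 0, "z": 0, "rx": 0, "ry": 0, "rz": 0, "claw": 0},
  {"x": 0, "y": 0, "z": -30, "rx": 0, "ry": 0, "rz": 0, "claw": 0},
  {"x": 0, "y": 0, "z": -50, "rx": 0, "ry": 0, "rz": 0, "claw": 0},
  {"x": 0, "y": 0, "z": -50, "rx": 0, "ry": 0, "rz": 0, "claw": 0},
  {"x": 0, "y": 0, "z": -50, "rx": 0, "ry": 0, "rz": 0, "claw": 0.2},
  {"x": 0, "y": 0, "z": 0, "rx": 0, "ry": 0, "rz": 0, "claw": 0.2},
])

```text
time: 8.2
eef_pos: [477.4, -124.1, 209.2]
eef_rot: [0.646, 0.763, 0.001, 0.004]
contact_force: [-0.2, -0.5, -0.7]
gripper_width: 17.4
```

```bash
python3 - <<'E'
from h import *
import cv2,pickle
st()
c=vision.get_calibration("wrist"); f=vision.grab_frame("wrist"); cv2.imwrite("pics/w5.png",f); pickle.dump(c,open("c5.pkl","wb"))
cv2.imwrite("pics/w5z.png",cv2.resize(f[120:290,200:360],None,fx=3.5,fy=3.5,interpolation=cv2.INTER_CUBIC))
E
```

```text
t 8.2 pos [ 477.4 -124.1  209.2] yawx 99.47 zax [ 0.0067 -0.0038 -1.    ] F [-0.19 -0.47 -0.69] T [-0.005 -0.007  0.011] w 17.4 q [-0.49  0.26  1.63 -0.    1.25 -0.66]
```

View pics/w5z.png

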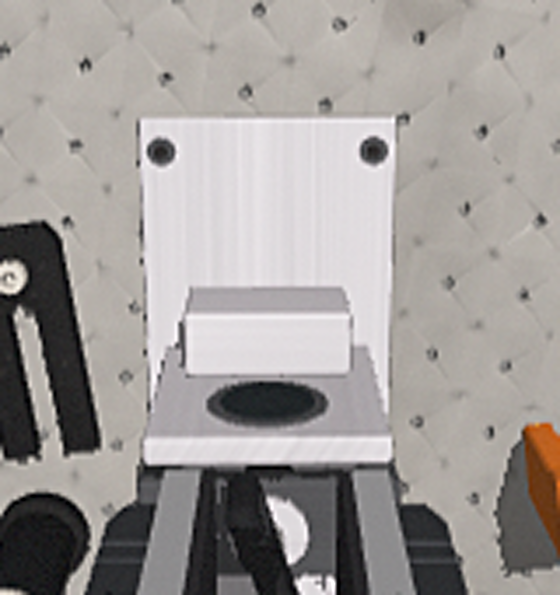

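View pics/w5.png

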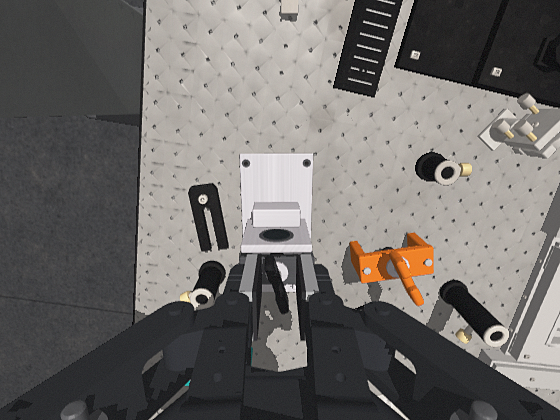

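```bash
python3 - <<'E'
from h import *
import pickle
c=pickle.load(open("c5.pkl","rb"))
P={}
for nm,u,v,h in [("pl1",140,118,5),("pl2",396,118,5),("heelL",185,311,37),("heelR",352,311,37),("panIL",147,465,82),("panIR",390,465,82)]:
    P[nm]=onz("w",200+u/3.5,120+v/3.5,h,c)
for a,b in [("pl1","pl2"),("heelL","heelR"),("panIL","panIR")]:
    d=P[b]-P[a]; m=(P[a]+P[b])/2; r=m[:2]-np.array([490,-208.8]); print(a,np.linalg.norm(d).round(1),np.degrees(np.arctan2(d[1],d[0])).round(2),m.round(1), "gx",(r@[.162,-.987]).round(1),"gy",(r@[.987,.162]).round(1))
E
```

```text
pl1 78.8 9.38 [471.  -94.6   5. ] gx -115.8 gy -0.3
heelL 49.2 9.32 [ 479.6 -146.2   37. ] gx -63.5 gy -0.2
panIL 64.2 9.27 [ 484.2 -174.4   82. ] gx -34.9 gy -0.2
```

Call:
apply_moves([
  {"x": -43, "y": -1.4, "z": 0, "rx": 0, "ry": 0, "rz": 0, "claw": 0.25},
  {"x": -42.5, "y": 0, "z": 0, "rx": 0, "ry": 0, "rz": 0, "claw": 0.25},
  {"x": 0, "y": 0, "z": 0, "rx": 0, "ry": 0, "rz": -0.15, "claw": 0.25},
  {"x": 0, "y": 0, "z": 0, "rx": 0, "ry": 0, "rz": -0.14, "claw": 0.25},
  {"x": 0, "y": 0, "z": 0, "rx": 0, "ry": 0, "rz": 0, "claw": 0.25},
])

```text
time: 8.88
eef_pos: [488.3, -208.0, 204.3]
eef_rot: [0.53, 0.848, 0.0, -0.001]
contact_force: [0.1, 0.2, 0.7]
gripper_width: 21.3
```

```bash
python3 - <<'E'
from h import *
import cv2,pickle
st()
c=vision.get_calibration("wrist"); f=vision.grab_frame("wrist"); cv2.imwrite("pics/w6.png",f); pickle.dump(c,open("c6.pkl","wb"))
cv2.imwrite("pics/w6z.png",cv2.resize(f[120:290,200:360],None,fx=3.5,fy=3.5,interpolation=cv2.INTER_CUBIC))
E
```

```text
t 8.88 pos [ 488.3 -208.   204.3] yawx 115.99 zax [-0.0021  0.0014 -1.    ] F [0.07 0.24 0.7 ] T [ 0.041 -0.02  -0.033] w 21.3 q [-0.62  0.35  1.52 -0.    1.27 -1.08]
```

View pics/w6z.png

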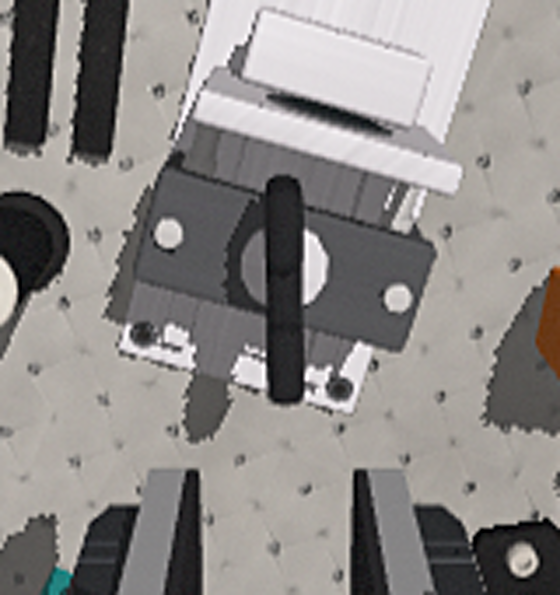

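```bash
python3 - <<'E'
from h import *
import pickle
c=pickle.load(open("c6.pkl","rb"))
q=lambda u,v,h:onz("w",200+u/3.5,120+v/3.5,h,c)
a=q(283.5,178,92);b=q(286.5,403,92);d=b-a
print(a.round(1),b.round(1),np.linalg.norm(d),np.degrees(np.arctan2(d[1],d[0])),((a+b)/2).round(1))
s=(q(169,234,54)+q(398,298,54))/2; e=q(398,298,54)-q(169,234,54); print(s.round(1),np.linalg.norm(e),np.degrees(np.arctan2(e[1],e[0])))
E
```

```text
[ 476.4 -180.9   92. ] [ 501.4 -230.4   92. ] 55.53057630403788 -63.16697886094881 [ 488.9 -205.7   92. ]
[ 490.4 -208.4   54. ] 64.56973113379746 9.888469095373209
```

Call:
apply_moves([
  {"x": -0.7, "y": 1.5, "z": 0, "rx": 0, "ry": 0, "rz": -0.014, "claw": 0.25},
  {"x": 0, "y": 0, "z": 40, "rx": 0, "ry": 0, "rz": 0, "claw": 0.25},
  {"x": 0, "y": 0, "z": 40, "rx": 0, "ry": 0, "rz": 0, "claw": 0.25},
  {"x": 0, "y": 0, "z": 20, "rx": 0, "ry": 0, "rz": 0, "claw": 0.25},
  {"x": 0, "y": 0, "z": 0, "rx": 0, "ry": 0, "rz": 0, "claw": 0.25},
  {"x": 0, "y": 0, "z": 0, "rx": 0, "ry": 0, "rz": 0, "claw": 0.25},
])

```text
time: 9.68
eef_pos: [490.9, -208.5, 106.7]
eef_rot: [0.524, 0.852, -0.0, 0.001]
contact_force: [-0.5, 1.0, 0.6]
gripper_width: 21.6
```

```bash
python3 - <<'E'
from h import *
import cv2,pickle
st()
c=vision.get_calibration("wrist"); f=vision.grab_frame("wrist"); cv2.imwrite("pics/w7.png",f)
E
```

```text
t 9.68 pos [ 490.9 -208.5  106.7] yawx 116.85 zax [ 1.2e-03 -9.0e-04 -1.0e+00] F [-0.46  0.98  0.64] T [-0.025 -0.009 -0.005] w 21.6 q [-0.62  0.46  1.63 -0.    1.05 -1.09]
```

View pics/w7.png

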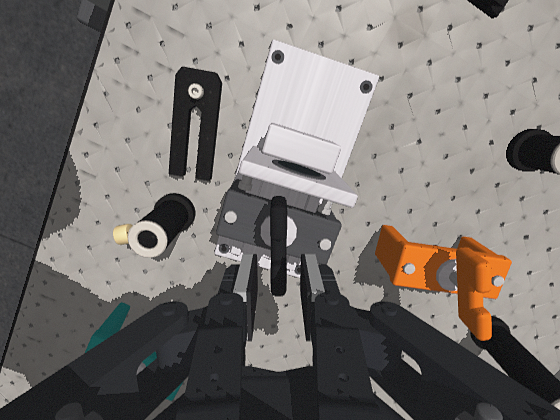

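Call:
apply_moves([
  {"x": 0.8, "y": -0.5, "z": 0, "rx": 0, "ry": 0, "rz": 0, "claw": 0.25},
  {"x": 0, "y": 0, "z": 15, "rx": 0, "ry": 0, "rz": 0, "claw": 0.25},
  {"x": 0, "y": 0, "z": 15, "rx": 0, "ry": 0, "rz": 0, "claw": 0.25},
  {"x": 0, "y": 0, "z": 8, "rx": 0, "ry": 0, "rz": 0, "claw": 0.25},
  {"x": 0, "y": 0, "z": 4, "rx": 0, "ry": 0, "rz": 0, "claw": 0.25},
  {"x": 0, "y": 0, "z": 0, "rx": 0, "ry": 0, "rz": 0, "claw": 0.25},
])

```text
time: 10.48
eef_pos: [489.6, -207.8, 63.6]
eef_rot: [0.523, 0.852, 0.0, -0.0]
contact_force: [-0.0, 0.7, -0.4]
gripper_width: 21.5
```

```bash
python3 - <<'E'
from h import *
st()
E
```

```text
t 10.47 pos [ 489.6 -207.8   63.6] yawx 116.87 zax [-2.e-04  1.e-04 -1.e+00] F [-0.02  0.71 -0.38] T [ 0.057  0.045 -0.064] w 21.5 q [-0.62  0.52  1.67 -0.    0.95 -1.09]
```

Call:
apply_moves([
  {"x": 0, "y": 0, "z": 0, "rx": 0, "ry": 0, "rz": 0, "claw": 0},
  {"x": 0, "y": 0, "z": 0, "rx": 0, "ry": 0, "rz": 0, "claw": 0},
  {"x": 0, "y": 0, "z": 0, "rx": 0, "ry": 0, "rz": 0, "claw": 0},
], squeeze=30)

```text
time: 10.85
eef_pos: [490.1, -207.7, 64.2]
eef_rot: [0.524, 0.852, 0.0, 0.001]
contact_force: [3.3, 3.6, 0.5]
gripper_width: 8.2
```

```bash
python3 - <<'E'
from h import *
s,_=st(); print(s["joint_efforts"].round(3))
s,_=st(); print(s["joint_efforts"].round(3))
E
```

```text
t 10.85 pos [ 490.1 -207.7   64.2] yawx 116.86 zax [ 1.5e-03 -3.0e-04 -1.0e+00] F [3.34 3.57 0.47] T [ 0.383 -0.683 -0.089] w 8.2 q [-0.62  0.52  1.67  0.    0.95 -1.09]
[ -2.212 -44.866 -19.515  -1.013   0.51   -0.11 ]
t 10.85 pos [ 490.1 -207.7   64.2] yawx 116.86 zax [ 1.5e-03 -3.0e-04 -1.0e+00] F [3.34 3.57 0.47] T [ 0.383 -0.683 -0.089] w 8.2 q [-0.62  0.52  1.67  0.    0.95 -1.09]
[ -2.212 -44.866 -19.515  -1.013   0.51   -0.11 ]
```

Call:
apply_moves([
  {"x": 0, "y": 0.8, "z": 0, "rx": 0, "ry": 0, "rz": 0, "claw": 0},
  {"x": 0, "y": 0, "z": 0, "rx": 0, "ry": 0, "rz": 0.04, "claw": 0},
  {"x": 0, "y": 0, "z": 0, "rx": 0, "ry": 0, "rz": 0.04, "claw": 0},
])

```text
time: 11.22
eef_pos: [490.2, -207.7, 64.2]
eef_rot: [0.557, 0.83, -0.0, 0.0]
contact_force: [0.4, 0.3, 4.4]
gripper_width: 8.5
```

```bash
cat > r.py <<'E'
from h import *
s,M=st(); y=np.degrees(np.arctan2(M[1,0],M[0,0])); print("j6",s["joint_efforts"].round(3)[[3,4,5]],"knob",round(float(np.radians(99.33+np.degrees(.35)-y)),3))
vision.grab_frame("top")
s=manip.read_state(); print("2nd Tz",s["torque"].round(3),s["joint_efforts"][5].round(3))
E
python3 r.py
```

```text
t 11.22 pos [ 490.2 -207.7   64.2] yawx 112.26 zax [-4.e-04 -7.e-04 -1.e+00] F [0.4  0.35 4.37] T [0.039 0.128 0.189] w 8.5 q [-0.62  0.52  1.67 -0.    0.95 -1.01]
j6 [ 0.084 -0.144 -0.265] knob 0.124
2nd Tz [0.018 0.116 0.119] -0.02
```

Call:
apply_moves([
  {"x": 0, "y": 0, "z": 0, "rx": 0, "ry": 0, "rz": 0.04, "claw": 0},
  {"x": 0, "y": 0, "z": 0, "rx": 0, "ry": 0, "rz": 0.04, "claw": 0},
])

```text
time: 11.52
eef_pos: [490.1, -207.7, 64.2]
eef_rot: [0.59, 0.807, -0.0, 0.0]
contact_force: [-0.5, 1.0, 5.0]
gripper_width: 8.3
```

```bash
python3 r.py
```

```text
t 11.53 pos [ 490.1 -207.7   64.2] yawx 107.7 zax [-4.e-04 -7.e-04 -1.e+00] F [-0.5   1.01  4.98] T [0.008 0.181 0.176] w 8.3 q [-0.62  0.52  1.67 -0.    0.95 -0.93]
j6 [ 0.213 -0.266 -0.264] knob 0.204
2nd Tz [0.004 0.319 0.096] -0.009
```

Call:
apply_moves([
  {"x": 0, "y": 0, "z": 0, "rx": 0, "ry": 0, "rz": 0.04, "claw": 0},
  {"x": 0, "y": 0, "z": 0, "rx": 0, "ry": 0, "rz": 0.04, "claw": 0},
])

```text
time: 11.82
eef_pos: [490.1, -207.7, 64.2]
eef_rot: [0.622, 0.783, -0.0, 0.0]
contact_force: [-1.5, -0.1, 5.6]
gripper_width: 8.3
```

```bash
python3 r.py
```

```text
t 11.82 pos [ 490.1 -207.7   64.2] yawx 103.14 zax [-5.e-04 -7.e-04 -1.e+00] F [-1.46 -0.08  5.6 ] T [-0.055  0.367  0.217] w 8.3 q [-0.62  0.52  1.67 -0.    0.95 -0.85]
j6 [ 0.351 -0.4   -0.264] knob 0.283
2nd Tz [-0.014  0.346  0.063] 0.036
```

Call:
apply_moves([
  {"x": 0, "y": 0, "z": 0, "rx": 0, "ry": 0, "rz": 0.04, "claw": 0},
  {"x": 0, "y": 0, "z": 0, "rx": 0, "ry": 0, "rz": 0.04, "claw": 0},
])

```text
time: 12.12
eef_pos: [490.0, -207.7, 64.2]
eef_rot: [0.652, 0.758, -0.0, -0.0]
contact_force: [-2.1, -1.3, 5.6]
gripper_width: 8.5
```

```bash
python3 r.py
```

```text
t 12.12 pos [ 490.  -207.7   64.2] yawx 98.56 zax [-7.e-04 -6.e-04 -1.e+00] F [-2.06 -1.26  5.57] T [-0.087  0.39   0.17 ] w 8.5 q [-0.62  0.52  1.67 -0.    0.95 -0.77]
j6 [ 0.397 -0.46  -0.264] knob 0.363
2nd Tz [-0.078  0.427  0.116] 0.037
```

Call:
apply_moves([
  {"x": 0, "y": 0, "z": 0, "rx": 0, "ry": 0, "rz": 0.04, "claw": 0},
  {"x": 0, "y": 0, "z": 0, "rx": 0, "ry": 0, "rz": 0.04, "claw": 0},
])

```text
time: 12.42
eef_pos: [490.0, -207.7, 64.2]
eef_rot: [0.682, 0.731, -0.0, -0.0]
contact_force: [-2.6, -0.6, 5.7]
gripper_width: 8.3
```

```bash
python3 r.py
```

```text
t 12.43 pos [ 490.  -207.7   64.2] yawx 93.98 zax [-8.e-04 -6.e-04 -1.e+00] F [-2.56 -0.6   5.7 ] T [-0.019  0.441  0.155] w 8.3 q [-0.62  0.52  1.67 -0.    0.95 -0.69]
j6 [ 0.439 -0.522 -0.264] knob 0.443
2nd Tz [-0.037  0.471  0.087] 0.037
```

Call:
apply_moves([
  {"x": 0, "y": 0, "z": 0, "rx": 0, "ry": 0, "rz": 0.04, "claw": 0},
  {"x": 0, "y": 0, "z": 0, "rx": 0, "ry": 0, "rz": 0.04, "claw": 0},
])

```text
time: 12.72
eef_pos: [489.9, -207.7, 64.1]
eef_rot: [0.711, 0.703, -0.001, -0.0]
contact_force: [-2.0, -1.4, 6.2]
gripper_width: 8.0
```

```bash
python3 r.py
```

```text
t 12.72 pos [ 489.9 -207.7   64.1] yawx 89.4 zax [-1.e-03 -5.e-04 -1.e+00] F [-2.   -1.39  6.16] T [-0.036  0.507  0.163] w 8.0 q [-0.62  0.52  1.67 -0.    0.95 -0.61]
j6 [ 0.477 -0.587 -0.263] knob 0.523
2nd Tz [-0.027  0.507  0.105] 0.037
```

Call:
apply_moves([
  {"x": 0, "y": 0, "z": 0, "rx": 0, "ry": 0, "rz": 0.04, "claw": 0},
  {"x": 0, "y": 0, "z": 0, "rx": 0, "ry": 0, "rz": 0.04, "claw": 0},
])

```text
time: 13.02
eef_pos: [489.9, -207.7, 64.2]
eef_rot: [0.738, 0.674, -0.001, -0.0]
contact_force: [-3.7, -0.5, 5.9]
gripper_width: 8.5
```

```bash
python3 r.py; python3 -c "
from h import *
import cv2
cv2.imwrite('pics/w8.png',vision.grab_frame('wrist'))"
```

```text
t 13.03 pos [ 489.9 -207.7   64.2] yawx 84.81 zax [-1.1e-03 -5.0e-04 -1.0e+00] F [-3.72 -0.48  5.91] T [0.033 0.62  0.2  ] w 8.5 q [-0.62  0.52  1.67 -0.    0.95 -0.53]
j6 [ 0.511 -0.654 -0.263] knob 0.603
2nd Tz [-0.065  0.597  0.116] 0.037
```

View pics/w8.png

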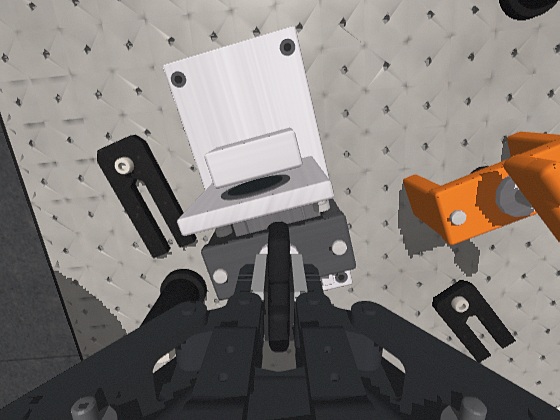

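Call:
apply_moves([
  {"x": 0, "y": 0, "z": 0, "rx": 0, "ry": 0, "rz": 0.04, "claw": 0},
  {"x": 0, "y": 0, "z": 0, "rx": 0, "ry": 0, "rz": 0.04, "claw": 0},
])

```text
time: 13.38
eef_pos: [489.8, -207.7, 64.2]
eef_rot: [0.765, 0.644, -0.001, -0.0]
contact_force: [-2.5, -0.1, 6.9]
gripper_width: 8.4
```

```bash
python3 r.py
```

```text
t 13.38 pos [ 489.8 -207.7   64.2] yawx 80.23 zax [-1.2e-03 -5.0e-04 -1.0e+00] F [-2.47 -0.07  6.86] T [0.016 0.64  0.148] w 8.4 q [-0.62  0.52  1.67 -0.    0.95 -0.45]
j6 [ 0.539 -0.722 -0.264] knob 0.683
2nd Tz [0.028 0.606 0.08 ] 0.038
```

Call:
apply_moves([
  {"x": 0, "y": 0, "z": 0, "rx": 0, "ry": 0, "rz": 0.04, "claw": 0},
  {"x": 0, "y": 0, "z": 0, "rx": 0, "ry": 0, "rz": 0.04, "claw": 0},
])

```text
time: 13.68
eef_pos: [489.8, -207.7, 64.1]
eef_rot: [0.79, 0.613, -0.001, -0.0]
contact_force: [-3.6, -0.4, 6.2]
gripper_width: 8.4
```

```bash
python3 r.py
```

```text
t 13.68 pos [ 489.8 -207.7   64.1] yawx 75.65 zax [-1.4e-03 -4.0e-04 -1.0e+00] F [-3.55 -0.37  6.17] T [-0.016  0.69   0.237] w 8.4 q [-0.62  0.52  1.67 -0.    0.95 -0.37]
j6 [ 0.576 -0.79  -0.237] knob 0.763
2nd Tz [-0.016  0.633  0.042] 0.058
```

Call:
apply_moves([
  {"x": 0, "y": 0, "z": 0, "rx": 0, "ry": 0, "rz": 0.04, "claw": 0},
  {"x": 0, "y": 0, "z": 0, "rx": 0, "ry": 0, "rz": 0.04, "claw": 0},
])

```text
time: 13.98
eef_pos: [489.7, -207.7, 64.1]
eef_rot: [0.814, 0.581, -0.001, -0.0]
contact_force: [-3.0, 0.4, 6.9]
gripper_width: 8.4
```

```bash
python3 r.py
```

```text
t 13.97 pos [ 489.7 -207.7   64.1] yawx 71.07 zax [-1.5e-03 -4.0e-04 -1.0e+00] F [-3.01  0.38  6.89] T [0.029 0.701 0.201] w 8.4 q [-0.62  0.52  1.67 -0.    0.95 -0.29]
j6 [ 0.607 -0.859 -0.211] knob 0.843
2nd Tz [0.014 0.698 0.114] 0.084
```

Call:
apply_moves([
  {"x": 0, "y": 0, "z": 0, "rx": 0, "ry": 0, "rz": 0.04, "claw": 0},
  {"x": 0, "y": 0, "z": 0, "rx": 0, "ry": 0, "rz": 0.04, "claw": 0},
])

```text
time: 14.28
eef_pos: [489.7, -207.6, 64.1]
eef_rot: [0.836, 0.548, -0.001, -0.0]
contact_force: [-4.3, -0.3, 7.4]
gripper_width: 8.3
```

```bash
python3 r.py
```

```text
t 14.28 pos [ 489.7 -207.6   64.1] yawx 66.49 zax [-1.6e-03 -3.0e-04 -1.0e+00] F [-4.34 -0.34  7.37] T [-0.05   0.755  0.186] w 8.3 q [-0.62  0.52  1.67 -0.    0.95 -0.21]
j6 [ 0.633 -0.928 -0.186] knob 0.923
2nd Tz [0.051 0.696 0.112] 0.11
```

Call:
apply_moves([
  {"x": 0, "y": 0, "z": 0, "rx": 0, "ry": 0, "rz": 0.04, "claw": 0},
  {"x": 0, "y": 0, "z": 0, "rx": 0, "ry": 0, "rz": 0.04, "claw": 0},
])

```text
time: 14.58
eef_pos: [489.6, -207.6, 64.1]
eef_rot: [0.858, 0.514, -0.001, -0.0]
contact_force: [-4.5, 0.1, 7.6]
gripper_width: 8.5
```

```bash
python3 r.py
```

```text
t 14.57 pos [ 489.6 -207.6   64.1] yawx 61.91 zax [-1.7e-03 -3.0e-04 -1.0e+00] F [-4.54  0.12  7.61] T [0.119 0.786 0.23 ] w 8.5 q [-0.62  0.52  1.67 -0.    0.95 -0.13]
j6 [ 0.654 -0.996 -0.16 ] knob 1.003
2nd Tz [0.067 0.762 0.181] 0.136
```

Call:
apply_moves([
  {"x": 0, "y": 0, "z": 0, "rx": 0, "ry": 0, "rz": 0.03, "claw": 0},
])

```text
time: 14.75
eef_pos: [489.6, -207.6, 64.1]
eef_rot: [0.865, 0.502, -0.001, -0.0]
contact_force: [-4.0, 0.1, 8.0]
gripper_width: 8.2
```

```bash
python3 r.py; python3 -c "
from h import *
import cv2
cv2.imwrite('pics/w9.png',vision.grab_frame('wrist'))"
```

```text
t 14.75 pos [ 489.6 -207.6   64.1] yawx 60.22 zax [-1.8e-03 -2.0e-04 -1.0e+00] F [-4.02  0.11  8.05] T [0.106 0.819 0.286] w 8.2 q [-0.62  0.52  1.67 -0.    0.95 -0.1 ]
j6 [ 0.66  -1.018 -0.124] knob 1.033
2nd Tz [0.097 0.827 0.21 ] 0.16
```

View pics/w9.png

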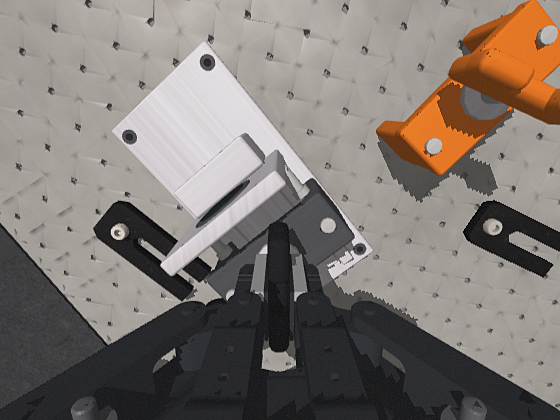

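Call:
apply_moves([
  {"x": 0, "y": 0, "z": 0, "rx": 0, "ry": 0, "rz": 0, "claw": 0.22},
  {"x": 0, "y": 0, "z": 0, "rx": 0, "ry": 0, "rz": 0, "claw": 0.22},
  {"x": 0, "y": 0, "z": 0, "rx": 0, "ry": 0, "rz": 0, "claw": 0.22},
])

```text
time: 15.22
eef_pos: [490.2, -207.4, 63.6]
eef_rot: [0.865, 0.501, -0.0, -0.0]
contact_force: [-0.1, 0.2, 0.3]
gripper_width: 18.5
```

```bash
python3 r.py
```

```text
t 15.22 pos [ 490.2 -207.4   63.6] yawx 60.16 zax [-2.e-04  2.e-04 -1.e+00] F [-0.12  0.19  0.26] T [ 0.013  0.008 -0.029] w 18.5 q [-0.62  0.52  1.67 -0.    0.95 -0.1 ]
j6 [-0.001  0.001 -0.005] knob 1.034
2nd Tz [-0.044 -0.039 -0.006] -0.004
```

Call:
apply_moves([
  {"x": 0, "y": 0, "z": -10, "rx": 0, "ry": 0, "rz": 0, "claw": 0.22},
  {"x": 0, "y": 0, "z": -30, "rx": 0, "ry": 0, "rz": 0, "claw": 0.22},
  {"x": 0, "y": 0, "z": -50, "rx": 0, "ry": 0, "rz": 0, "claw": 0.22},
  {"x": 0, "y": 0, "z": -50, "rx": 0, "ry": 0, "rz": 0, "claw": 0.22},
  {"x": 0, "y": 0, "z": 0, "rx": 0, "ry": 0, "rz": 0, "claw": 0.22},
  {"x": 0, "y": 0, "z": 0, "rx": 0, "ry": 0, "rz": 0, "claw": 0.22},
])

```text
time: 16.02
eef_pos: [490.0, -207.2, 203.5]
eef_rot: [0.865, 0.501, -0.0, -0.0]
contact_force: [0.0, 0.3, -0.0]
gripper_width: 19.4
```

```bash
python3 - <<'E'
from h import *
import cv2,pickle
st()
c=vision.get_calibration("wrist"); f=vision.grab_frame("wrist"); cv2.imwrite("pics/w10.png",f); pickle.dump(c,open("c10.pkl","wb"))
cv2.imwrite("pics/w10z.png",cv2.resize(f[70:270,190:370],None,fx=3,fy=3,interpolation=cv2.INTER_CUBIC))
E
```

```text
t 16.02 pos [ 490.  -207.2  203.5] yawx 60.15 zax [-4.e-04  3.e-04 -1.e+00] F [ 0.02  0.32 -0.03] T [-0.026  0.001 -0.011] w 19.4 q [-0.62  0.35  1.52  0.    1.27 -0.1 ]
```

View pics/w10z.png

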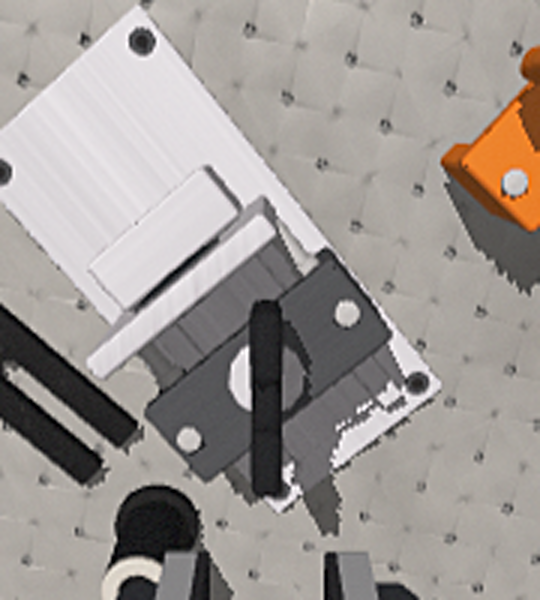

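```bash
python3 - <<'E'
from h import *
import pickle
c=pickle.load(open("c10.pkl","rb"))
q=lambda u,v,h:onz("w",190+u/3,70+v/3,h,c)
for nm,a,b,h in [("heel",(88,268),(207,166),37),("panelI",(100,378),(275,238),82),("wing",(265,302),(267,495),92),("screws",(189,438),(347,313),54)]:
    A=q(*a,h);B=q(*b,h);d=B-A;m=(A+B)/2;r=m[:2]-np.array([490,-208.]);print(nm,np.linalg.norm(d).round(1),np.degrees(np.arctan2(d[1],d[0])).round(2),"gx",(r@[.162,-.987]).round(1),"gy",(r@[.987,.162]).round(1))
E
```

```text
heel 50.2 9.35 gx -60.6 gy 0.0
panelI 63.5 8.51 gx -34.6 gy -1.3
wing 55.4 -119.32 gx -1.9 gy 1.1
screws 64.2 9.36 gx 0.4 gy -0.6
```

```bash
python3 -c "
from bench import manip
print(manip.finish_job())"
```

```text
the job is handed in; nothing more can be done
None
```

I pushed the holder home, clamped it by turning the knob, let go and handed the job in at about 16 s. No verdict was given.

- **Push:** I slid the holder in about 32 mm with closed fingers on the heel block. The force was mostly 1 to 5 N while sliding. It stopped on the pins, where my last reading was 13 N, under the 25 N limit. A wrist picture then put the heel face at about -62 to -63.5 mm and parallel to the portal.
- **Clamp:** I gripped the wings and turned in small steps. The last joint's torque was flat until about 0.685 rad, then rose by about 0.32 N m per rad, so I took that as the touch. I stopped at 1.03 rad, about 0.35 rad past the touch, which should be about 16 N of pad force.
- **Last checks:**
  - The contact force was near zero after release and lift-off.
  - The final picture put the heel face at about -61 mm and the panel's inner face at about -34.6 mm.
  - It showed the wing angle at about 1.02 rad, agreeing with the arm.
- **Bystanders:** I kept clear of them, and the fork and post holder beside the guide show no disturbance. I did not measure any of them.
- **Small disagreements:**
  - The camera estimates of the knob's axis differed by 1 to 2 mm.
  - At first contact about 5 N of vertical friction built up on the heel, which I relieved by raising the tool 1.5 mm.

The pad force itself cannot be seen; it is inferred from torque and angle only.

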